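# Fill a cherry punnet from the spring-gate chute

### The arm

A 6-joint arm with a two-finger parallel gripper is mounted at the origin on the work surface. World frame = base frame: x ahead of the robot, y to its left, z up, the work surface at z = 0. Lengths are in mm, angles in rad, forces in N, time in s.
With the tool pointing down it reaches from about 350 to 975 mm from the base axis. Payload 7.1 kg.
Tool frame: the origin (TCP) lies on the front face of the gripper's body, between the roots of the fingers; the fingertips stand 80 mm ahead of it and the grasp point (between the pads) lies 61 mm ahead of it (env.tips_ahead is the distance from the TCP to the fingertips, in mm); z points along the fingers, y is the line along which they close (so a half turn about z gives the same grasp; the last joint's range is limited). The gripper opens to 88 mm and grips with 3 to 60 N. Pads are 20 mm wide; open, the fingers measure 115 mm over their backs; the gripper's body (75 mm by 178 mm) begins 61 mm behind the grasp point.
Start: joints at [-1.158, 0.423, 1.63, -0, 1.089, -0.019], TCP at [261.581, -567.61, 302.675] pointing down, gripper open.
Joint ranges: [-3, 3], [-0.9, 2.11], [0.09, 2.58], [-1.31, 4.45], [0.11, 2.69], [-2.54, 2.54]. Speed limits (rad/s): [2.39, 2.39, 3.01, 3.14, 3.14, 3.14].

### API

Orientations are given as a unit quaternion [x, y, z, w].
In Python, from station import env, set_gripper, viewer, workorder gives the robot as it stands. Calls block until the motion is done:
- env.reach(position, orientation): joint-space move of the TCP to a pose.
- env.move_l(position, rot=None, rate=150, f_stop=None): straight line of the TCP; rot=None keeps the orientation; rate is the mean speed in mm/s. With f_stop (N) it stops when the force on the tool has changed by that much, and returns True; else False.
- env.move_joints(angles): joint-space move.
- set_gripper(opening): finger opening in mm; the grip force is fixed at half the most; returns when the fingers have stopped.
- env.hold(seconds).
- env.ik(position, orientation): joint angles nearest the present ones, or None.
- env.read_state(): the state.
- viewer.camera(name): name is "scene" or "top" or "wrist"; returns the picture (400x640x3 uint8, blue, green, red); there is no depth.
- viewer.camera_params(name): a dict with "fx", "fy", "cx", "cy" (pixels), "dist" ([k1, k2, p1, p2, k3] as OpenCV has them; the pictures are not rectified), "pose" (4x4, takes a point from camera to world coordinates); the wrist camera has in their place "tool_from_camera" (4x4, takes a point from camera to tool coordinates, whose origin is the TCP and whose axes are the flange's). Camera axes: x right, y up, looking along -z (the intrinsics and any distortion apply to the point x, -y, -z); pixel columns grow to the right and rows downward; lengths in mm; the calibration is good to about 2 mm. A picture is of the moment at which its call begins: read the wrist's pose just before it. camera_params takes no time and is no camera call.
A pose or a line that the arm cannot do raises env.IKError and nothing moves.
- workorder.sign_off(): hands the job in; it is judged then, once.
The state is a dict: "time_s": time; "qpos": joint angles; "dq": joint speeds; "tau": joint torques, N m; "tool_pos": TCP position; "orientation": TCP orientation; "force": force on the tool from outside, world axes, zero at the start; "wrist_torque": the same for the moment, N m; "width": finger opening in mm; "grip_force": force on a finger pad.
Only numpy, scipy, OpenCV 4.12 (cv2) and the standard library are available. Lean on these libraries where they do the work, as an engineer would, in place of code of your own. Each camera call takes 0.05 s, during which the arm holds its last target. There are 200 camera calls.

### The job

Pick up the empty clear punnet, squeezing it lightly (it is thin: never more than about 35 N per finger), set it upright inside the white outline on the blue scale plate with its long side pointing along the chute, and let go of it. Then take the red tab of the yellow spring gate, pull it out sideways until the tab's middle stands over the green line, and keep holding it there so that all three cherries waiting in the chute roll into the punnet: finish while still holding the gate at the line, as it springs shut when released. Leave the full lidded punnet and the other things on the table alone.

Things in the scene. Friction and masses are not known exactly. Their poses are not given: they have to be found in the camera images.
- station: Fixed filling station: white scale, blue plate 40 mm above the table; open aluminium chute behind it, 31 mm wide inside, falling 20 degrees towards station -x. Origin on the table under the plate's middle; x up the chute, y to the side where the gate is pulled. Scale: x -100..70, y -70..70 mm. Chute lip at x 64, 115 mm up; chute, stand and feed pan behind it to x 305, 212 mm high.
- pan_mark (a point): Middle of the white outline (about 110 x 70 mm, long along station x) on top of the blue scale plate, 40 mm above the table; same axes as the station. The punnet's underside belongs here, long side along x.
- punnet: Empty thin clear plastic punnet, open at the top, light rim: 100 mm long (its x), 60 mm wide (its y), 50 mm high, walls 3 mm, 45 g. Origin at the centre of its underside, z up. Grip it across its 60 mm width from above.
- gate (a joint): Yellow spring gate across the chute, slides along station +y: 0 m shut (spring pulls it there, 4 N), 0.045 with the tab over the green line (7.6 N), stop at 0.075. A 38 mm window in it frees the chute only around 0.045 (6 mm either way); short of that or beyond it the chute stays closed.
- gate_tab (a point): Middle of the red upright tab on the gate's bar (grip point), 192 mm above the table; at station x 78, y 120 mm when shut, y 165 at the mark. Tab: 30 mm along station x, 12 mm thick along y, from 165 to 213 mm up. The yellow bar, 10 mm wide, top 165 mm up, runs along y from it to the chute. Room all round: pinch from above, fingers closing along station y.
- green_line (a point): Point on the green line painted across the white guide shelf under the gate's bar, at station x 78, y 165 mm, 145 mm above the table, below the bar. The line is 6 mm wide and runs along station x from 66 to 108 mm. The tab's middle must come above it.
- cherry1: Dark red cherry, ball of 27 mm, 11 g, number 1 in the queue behind the gate in the chute. Origin at its centre.
- cherry2: Dark red cherry, ball of 27 mm, 11 g, number 2 in the queue behind the gate in the chute. Origin at its centre.
- cherry3: Dark red cherry, ball of 27 mm, 11 g, number 3 in the queue behind the gate in the chute. Origin at its centre.
- full_punnet: Full punnet with a closed lid and paper label, cherries inside: 100 x 60 x 54 mm, 160 g. Origin at the centre of its underside, x along its length. Swaps places with the empty punnet; leave it alone.
- label_roll: Roll of labels standing on its flat side, 90 mm across, 40 mm high; leave alone. Origin at the centre of its underside.
- spray: White spray bottle, 60 mm across, 160 mm high; leave alone. Origin at the centre of its underside.
- bowl: Steel bowl, 130 mm across, 50 mm high; leave alone. Origin at the centre of its underside.
- lids: Stack of clear lids, 104 x 64 x 31 mm; leave alone. Origin at the centre of its underside.

How it is judged:
By the outcome, as a careful person would: the job done as asked, in the order asked, and still so for the second after the job is handed in, while the arm keeps its last pose, push and grip.
It also fails if it takes over 56 s, if anything falls off the work surface, if the arm or the gripper's body presses on something with over 40 N, if the wrist force passes 120 N, or if a joint passes its speed limit or range.

## Working session

There is one attempt and no reset: what is moved stays moved. The work goes in short steps, each a Python script; the robot and the scene stay as the last script left them, time stands still between calls to the robot, and variables do not carry over. Pictures are saved under pics/ and viewed, at most 10 in all, crops included, and the job is handed in when it is done.

```bash
ls; mkdir -p pics; python3 - <<'E'
from station import env, set_gripper, viewer, workorder
import cv2,numpy as np
for n in("scene","top","wrist"):
    cv2.imwrite(f"pics/{n}0.png",viewer.camera(n)); p=viewer.camera_params(n); print(n,{k:np.round(v,3).tolist() for k,v in p.items()})
s=env.read_state();print(s)
a=cv2.imread("pics/scene0.png");
E
```

```text
pics
scene {'fx': 468.078, 'fy': 468.078, 'cx': 316.743, 'cy': 200.996, 'dist': [-0.016, 0.0, 0.0, 0.0, 0.0], 'pose': [[-0.803, -0.43, 0.413, 1051.831], [0.596, -0.558, 0.577, 802.852], [-0.018, 0.71, 0.704, 1031.166], [0.0, 0.0, 0.0, 1.0]]}
top {'fx': 409.394, 'fy': 409.394, 'cx': 320.785, 'cy': 195.229, 'dist': [0.003, 0.0, 0.0, 0.0, 0.0], 'pose': [[-0.017, 0.987, -0.16, 340.293], [-0.999, -0.011, 0.034, 55.667], [0.032, 0.16, 0.987, 1157.39], [0.0, 0.0, 0.0, 1.0]]}
wrist {'fx': 321.201, 'fy': 321.201, 'cx': 319.392, 'cy': 197.884, 'dist': [-0.026, 0.0, 0.0, 0.0, 0.0], 'tool_from_camera': [[-0.001, 0.97, 0.243, 65.429], [1.0, 0.001, 0.001, 0.134], [0.0, 0.243, -0.97, -81.786], [0.0, 0.0, 0.0, 1.0]]}
{'time_s': 0.15, 'qpos': array([-1.15798990e+00,  4.23672618e-01,  1.63049253e+00, -4.09979034e-06,
        1.08860877e+00, -1.89612535e-02]), 'dq': array([ 0.00016464, -0.0032905 , -0.00181413, -0.00084775,  0.00026995,
        0.000546  ]), 'tau': array([ 4.06248828e-04, -5.44980454e+01, -2.73918593e+01,  6.43916731e-02,
        2.04318477e-02, -5.89678893e-05]), 'tool_pos': array([ 261.45886442, -567.31610148,  302.08426364]), 'orientation': array([ 9.76787073e-01,  2.14211728e-01, -1.17338971e-04, -5.78861455e-04]), 'force': array([ 0.56607961, -0.00614301,  0.40220723]), 'wrist_torque': array([0.00315664, 0.00139836, 0.02650874]), 'grip_force': 0.0, 'width': 88.12001220020996}
```

View pics/top0.png

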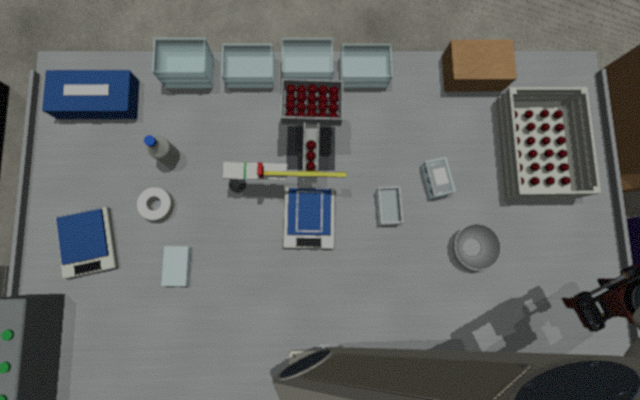

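View pics/scene0.png

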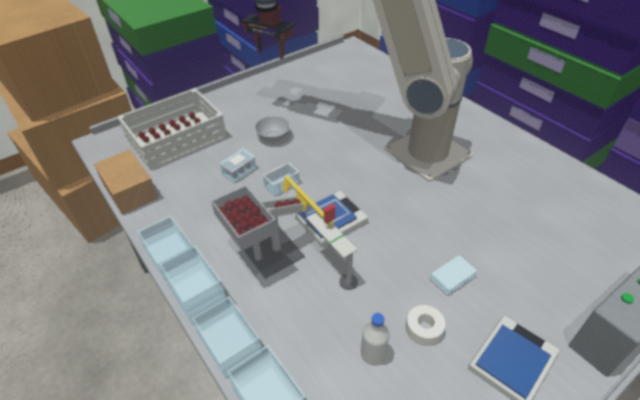

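The top view shows the plate at about (310,212), the gate tab at (261,170) with the green line left of it at about (247,170), the empty punnet at (390,206), the full one at (438,178), and a decoy scale at (85,240). The scene view shows the tab at (328,213), the green line at about (337,238), and the empty punnet at (283,178).

```bash
cat > h.py <<'E'
from station import env, set_gripper, viewer, workorder
import cv2, numpy as np
from scipy.spatial.transform import Rotation as R
def campose(n, st=None):
    p=viewer.camera_params(n)
    if n!="wrist": return np.array(p["pose"])
    T=np.eye(4); T[:3,:3]=R.from_quat(st["orientation"]).as_matrix(); T[:3,3]=st["tool_pos"]
    return T@np.array(p["tool_from_camera"])
def rays(n, px, pose):
    p=viewer.camera_params(n); K=np.array([[p["fx"],0,p["cx"]],[0,p["fy"],p["cy"]],[0,0,1]])
    u=cv2.undistortPoints(np.array(px,float).reshape(-1,1,2),K,np.array(p["dist"])).reshape(-1,2)
    d=np.c_[u[:,0],-u[:,1],-np.ones(len(u))]@pose[:3,:3].T
    return pose[:3,3],d/np.linalg.norm(d,axis=1)[:,None]
def plane(n,px,z,pose):
    o,d=rays(n,px,pose); return o+d*((z-o[2])/d[:,2])[:,None]
def tri(obs):  # list of (origin, dir) -> point, residual mm
    A=[np.eye(3)-np.outer(d,d) for o,d in obs]; b=[a@o for a,(o,d) in zip(A,obs)]
    x=np.linalg.solve(sum(A),sum(b)); return x,max(np.linalg.norm(a@x-c) for a,c in zip(A,b))
def down(yaw):  # tool z down, tool y axis along world angle yaw
    y=np.array([np.cos(yaw),np.sin(yaw),0]); z=np.array([0,0,-1.]); return R.from_matrix(np.c_[np.cross(y,z),y,z]).as_quat()
def blobs(img,lo,hi,amin=15):
    m=cv2.inRange(cv2.cvtColor(img,cv2.COLOR_BGR2HSV),lo,hi); n,l,s,c=cv2.connectedComponentsWithStats(m)
    return [(int(s[i,4]),c[i].round(1).tolist(),s[i,:4].tolist()) for i in np.argsort(-s[:,4]) if i and s[i,4]>=amin],m
E
python3 - <<'E'
from h import *
P=campose("top");Q=campose("scene")
for nm,px,z in [("plate",(310,212),40),("tab",(261,170),213),("green",(247,170),145),("punnet",(390,206),50),("full",(438,178),54),("lip",(311,185),115)]:
    print(nm,plane("top",[px],z,P).round(0))
for nm,a,b in [("tab",(261,170),(328,213)),("pun",(390,206),(283,178))]:
    print(nm,tri([(rays("top",[a],P)[0],rays("top",[a],P)[1][0]),(rays("scene",[b],Q)[0],rays("scene",[b],Q)[1][0])]))
for n in("top","scene"):
    im=cv2.imread(f"pics/{n}0.png")
    print(n,"yel",blobs(im,(22,120,120),(35,255,255))[0][:3],"red",blobs(im,(0,150,90),(8,255,255))[0][:8],"green",blobs(im,(45,80,60),(80,255,255),3)[0][:6])
a=cv2.imread("pics/top0.png")[120:260,200:480]; cv2.imwrite("pics/topc.png",cv2.resize(a,None,fx=2.8,fy=2.8,interpolation=2))
E
```

```text
plate [[475.  47.  40.]]
tab [[555. 163. 213.]]
green [[571. 205. 145.]]
punnet [[ 488. -172.   50.]]
full [[ 564. -309.   54.]]
lip [[536.  45. 115.]]
tab (array([561.19060424, 164.71821785, 189.42036389]), np.float64(0.9090182725863197))
pun (array([ 488.39440116, -174.69488864,   25.77758977]), np.float64(3.4645497420258513))
top yel [(278, [305.6, 173.5], [264, 171, 82, 6])] red [(41, [259.7, 168.7], [258, 163, 5, 12])] green [(106, [6.5, 334.8], [1, 330, 12, 11]), (93, [4.0, 367.0], [0, 362, 10, 12]), (27, [2.3, 397.2], [0, 395, 6, 5]), (12, [244.0, 172.5], [244, 167, 1, 12]), (3, [245.0, 164.0], [245, 163, 1, 3])]
scene yel [(286, [301.0, 195.5], [283, 177, 41, 40])] red [(16, [328.7, 208.7], [325, 207, 8, 4])] green [(4717, [562.0, 67.8], [485, 23, 155, 86]), (4448, [160.4, 21.5], [98, 0, 118, 56]), (244, [599.5, 155.3], [585, 140, 30, 27]), (96, [627.3, 297.6], [622, 293, 12, 10]), (50, [130.3, 82.9], [126, 75, 9, 17]), (7, [638.7, 280.1], [638, 278, 2, 5])]
```

View pics/topc.png

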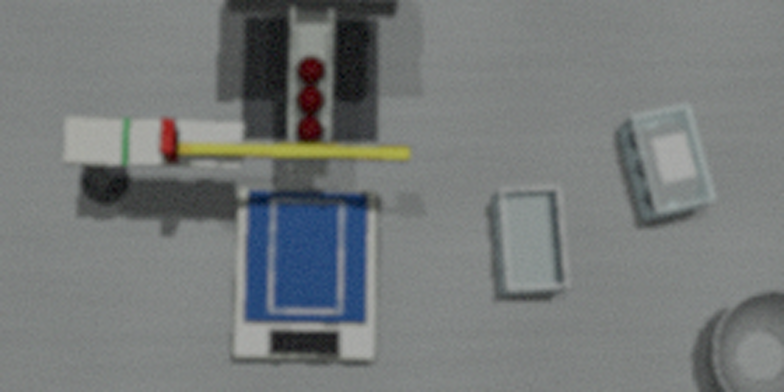

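The crop confirms the empty open punnet at about (530,240), the labelled full one at (668,165), the plate outline at about (306,257), the tab at (168,138) and the green line at x≈126. Next are close views with the wrist camera.

```bash
python3 - <<'E'
from h import *
import pickle
V={}
for k,p in dict(A=(480,-200,330),B=(480,-130,330),C=(500,40,400),D=(500,140,400)).items():
    env.reach(p,down(-np.pi/2)); env.hold(0.2); s=env.read_state(); V[k]=(s,viewer.camera("wrist"))
    cv2.imwrite(f"pics/w{k}.png",V[k][1])
print(s["time_s"],s["tool_pos"])
pickle.dump(V,open("V.pkl","wb"))
cv2.imwrite("pics/wAB.png",np.hstack([V["A"][1][:,120:520],V["B"][1][:,120:520]]))
E
```

```text
4.3083 [500.09263881 138.87430416 399.92908319]
```

View pics/wAB.png

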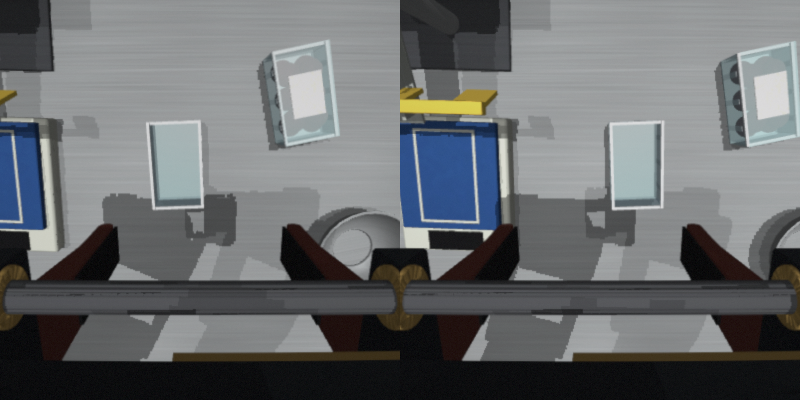

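View pics/wD.png

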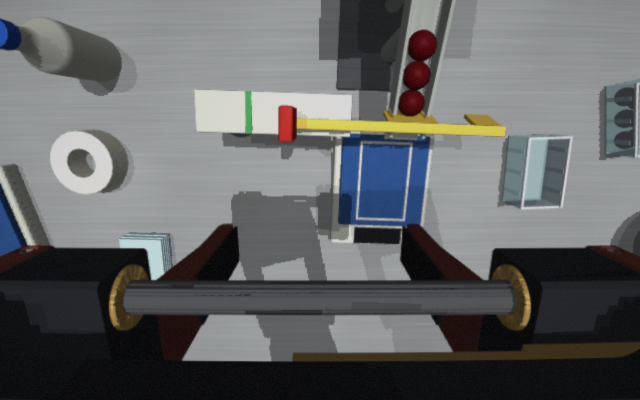

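View pics/wC.png

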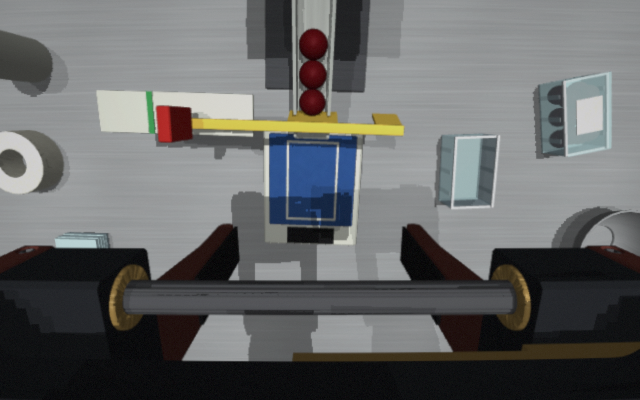

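The wrist views show the empty punnet's rim around (175,165) in A (crop pixels), the outline at about (313,181) in C and (384,181) in D, the red tab at (287,124) in D, and the green line at (248,112) in D. Next I extract corners by colour and triangulate them.

```bash
cat > meas.py <<'E'
from h import *
import pickle
V=pickle.load(open("V.pkl","rb"))
def quad(img,roi,thr,blue=False):
    x,y,w,h=roi; g=img[y:y+h,x:x+w]
    m=((g.min(2)>thr)*255).astype(np.uint8); 
    cs,_=cv2.findContours(m,cv2.RETR_EXTERNAL,cv2.CHAIN_APPROX_NONE)
    c=max(cs,key=lambda c:cv2.contourArea(cv2.convexHull(c))); hl=cv2.convexHull(c)
    for e in np.arange(.01,.15,.005):
        q=cv2.approxPolyDP(hl,e*cv2.arcLength(hl,True),True).reshape(-1,2)
        if len(q)<=4: break
    q=q+[x,y]; c0=q.mean(0); 
    return q[np.argsort(np.arctan2(*(q-c0).T[::-1]))].astype(float)
def pair(a,b,pa,pb):
    out=[]
    for u,v in zip(pa,pb):
        oa,da=rays("wrist",[u],campose("wrist",V[a][0])); ob,db=rays("wrist",[v],campose("wrist",V[b][0])); p,r=tri([(oa,da[0]),(ob,db[0])]); out.append(p); print(np.r_[p,r].round(1))
    return np.array(out)
def rep(nm,P):
    e=[np.linalg.norm(P[i]-P[i-1]) for i in range(4)]; d=[P[i]-P[i-1] for i in range(4)]
    print(nm,"centre",P.mean(0).round(1),"edges",np.round(e,1),"dirs",[round(float(np.degrees(np.arctan2(v[1],v[0]))),1) for v in d])
E
python3 - <<'E'
from meas import *
A,B,C,D=[V[k][1] for k in "ABCD"]
qa=quad(A,(255,105,90,120),200); qb=quad(B,(315,105,90,120),200); print(qa.tolist(),qb.tolist()); rep("rim",pair("A","B",qa,qb))
qc=quad(C,(282,138,60,86),150); qd=quad(D,(352,138,63,86),150); print(qc.tolist(),qd.tolist()); rep("outline",pair("C","D",qc,qd))
for nm,lo,hi in[("green",(45,80,50),(80,255,255)),("red",(0,150,80),(6,255,255)),("yel",(20,120,120),(35,255,255))]:
    for k in "CD": print(nm,k,blobs(V[k][1],lo,hi,30)[0][:5])
E
```

```text
[[270.0, 123.0], [319.0, 121.0], [322.0, 206.0]] [[330.0, 123.0], [380.0, 121.0], [379.0, 207.0], [332.0, 208.0]]
[ 5.395e+02 -1.436e+02  2.910e+01  1.000e-01]
[ 5.417e+02 -2.005e+02  3.510e+01  2.000e-01]
[ 439.9 -204.    33.6    0.5]Traceback (most recent call last):
  File "<stdin>", line 3, in <module>
  File "meas.py", line 20, in rep
    e=[np.linalg.norm(P[i]-P[i-1]) for i in range(4)]; d=[P[i]-P[i-1] for i in range(4)]
                      ~^^^
IndexError: index 3 is out of bounds for axis 0 with size 3
```

```bash
cat >> meas.py <<'E'
def quad(img,roi,thr,k=5):
    x,y,w,h=roi; g=cv2.resize(img[y:y+h,x:x+w],None,fx=4,fy=4,interpolation=cv2.INTER_CUBIC)
    m=((g.min(2)>thr)*255).astype(np.uint8); m=cv2.morphologyEx(m,cv2.MORPH_CLOSE,np.ones((4*k+1,)*2))
    cs,_=cv2.findContours(m,cv2.RETR_EXTERNAL,cv2.CHAIN_APPROX_NONE)
    c=max(cs,key=lambda c:cv2.contourArea(cv2.convexHull(c))); hl=cv2.convexHull(c); ct=c.reshape(-1,2).astype(float)
    for e in np.arange(.01,.15,.005):
        q=cv2.approxPolyDP(hl,e*cv2.arcLength(hl,True),True).reshape(-1,2).astype(float)
        if len(q)<=4: break
    q=q[np.argsort(np.arctan2(*(q-q.mean(0)).T[::-1]))]; L=[]
    for i in range(len(q)):
        a,b=q[i-1],q[i]; d=(b-a)/np.linalg.norm(b-a); n=np.array([-d[1],d[0]]); t=(ct-a)@d/np.linalg.norm(b-a)
        s=ct[(abs((ct-a)@n)<6)&(t>.12)&(t<.88)]; vx,vy,px,py=cv2.fitLine(s.astype(np.float32),cv2.DIST_HUBER,0,.01,.01).ravel(); L.append(np.cross([px,py,1],[px+vx,py+vy,1]))
    out=[]
    for i in range(len(q)):
        p=np.cross(L[i],L[(i+1)%len(q)]); out.append(p[:2]/p[2])
    return (np.array(out)+.5)/4-.5+[x,y]
def multi(ks,qs):
    out=[]
    for i in range(4):
        p,r=tri([(lambda o,d:(o,d[0]))(*rays("wrist",[q[i]],campose("wrist",V[k][0]))) for k,q in zip(ks,qs)]); out.append(p); print(np.r_[p,r].round(1))
    return np.array(out)
E
python3 - <<'E'
from meas import *
rois=dict(A=(255,105,90,120),B=(315,105,90,120),C=(430,125,75,92),D=(495,125,85,90))
Q={}
for k,r in rois.items():
    for t in (200,190,180):
        try:
            q=quad(V[k][1],r,t); print(k,t,q.round(1).tolist())
            if len(q)==4 and k not in Q: Q[k]=q
        except Exception as e: print(k,t,repr(e)[:80])
if "A" in Q: rep("rimAB",multi("AB",[Q["A"],Q["B"]]))
O={k:quad(V[k][1],r,150,2) for k,r in dict(C=(280,136,65,88),D=(350,138,68,86)).items()}; print(O)
rep("outline",multi("CD",[O["C"],O["D"]]))
for nm,lo,hi in[("green",(45,80,50),(80,255,255)),("red",(0,150,80),(6,255,255)),("yel",(20,120,120),(35,255,255))]:
    for k in "CD": print(nm,k,blobs(V[k][1],lo,hi,30)[0][:5])
E
```

```text
A 200 [[265.9, 122.7], [319.6, 120.4], [322.7, 206.6], [272.6, 208.5]]
A 190 [[265.6, 122.1], [320.0, 120.0], [322.9, 206.9], [272.3, 208.7]]
A 180 [[265.3, 121.9], [320.0, 119.8], [323.1, 207.0], [272.0, 209.1]]
B 200 [[329.4, 122.6], [383.4, 120.7], [382.6, 207.2], [332.2, 208.9]]
B 190 [[329.3, 122.4], [383.6, 120.4], [382.9, 207.6], [332.1, 209.0]]
B 180 [[329.1, 122.0], [383.8, 120.1], [383.1, 207.7], [331.8, 209.2]]
C 200 error("OpenCV(4.12.0) /io/opencv/modules/imgproc/src/linefit.cpp:50: error: (-21
C 190 [[455.6, 136.7], [499.4, 135.4], [492.8, 206.7], [451.3, 208.3]]
C 180 [[455.4, 136.5], [499.7, 135.1], [493.1, 207.1], [451.0, 208.7]]
D 200 error("OpenCV(4.12.0) /io/opencv/modules/imgproc/src/linefit.cpp:50: error: (-21
D 190 [[529.4, 137.2], [571.8, 137.0], [561.9, 207.0], [521.3, 208.6]]
D 180 [[529.1, 137.3], [572.3, 136.3], [562.0, 207.3], [521.1, 208.9]]
[ 5.402e+02 -1.423e+02  5.040e+01  1.000e-01]
[ 542.4 -201.2   51.6    0. ]
[ 4.447e+02 -2.046e+02  5.230e+01  2.000e-01]
[ 4.421e+02 -1.461e+02  5.040e+01  1.000e-01]
rimAB centre [ 492.3 -173.6   51.2] edges [98.2 59.  97.8 58.6] dirs [2.2, -87.9, -178.0, 92.5]Traceback (most recent call last):
  File "<stdin>", line 11, in <module>
  File "meas.py", line 33, in quad
    s=ct[(abs((ct-a)@n)<6)&(t>.12)&(t<.88)]; vx,vy,px,py=cv2.fitLine(s.astype(np.float32),cv2.DIST_HUBER,0,.01,.01).ravel(); L.append(np.cross([px,py,1],[px+vx,py+vy,1]))
                                                         ~~~~~~~~~~~^^^^^^^^^^^^^^^^^^^^^^^^^^^^^^^^^^^^^^^^^^^^^^^
cv2.error: OpenCV(4.12.0) /io/opencv/modules/imgproc/src/linefit.cpp:50: error: (-215:Assertion failed) count > 0 in function 'fitLine2D_wods'
```

The rim triangulates well: height 51 mm, edges about 98 x 59 mm, yaw 2.1°. For the outline I'll mask by saturation, since it lies on blue.

```bash
sed -i 's/def quad(img,roi,thr,k=5):/def quad(img,roi,thr,k=5,f=lambda g,t:g.min(2)>t):/; s/m=((g.min(2)>thr)\*255).astype(np.uint8); m=cv2/m=(f(g,thr)*255).astype(np.uint8); m=cv2/' meas.py
python3 - <<'E'
from meas import *
sat=lambda g,t:cv2.cvtColor(g,cv2.COLOR_BGR2HSV)[...,1]<t
O={}
for k,r in dict(C=(278,137,69,86),D=(348,137,72,86)).items():
    for t in (110,90):
        try: O[k]=quad(V[k][1],r,t,1,sat); print(k,t,O[k].round(1).tolist())
        except Exception as e: print(k,t,repr(e)[:60])
if len(O)==2: rep("outline",multi("CD",[O["C"],O["D"]]))
for nm,lo,hi in[("green",(45,80,50),(80,255,255)),("red",(0,150,80),(6,255,255)),("yel",(20,120,120),(35,255,255)),("cherry",(0,150,40),(179,255,140))]:
    for k in "CD": print(nm,k,blobs(V[k][1],lo,hi,40)[0][:5])
a=[cv2.resize(V["C"][1][80:240,90:350],None,fx=1.5,fy=1.5),cv2.resize(V["D"][1][80:240,190:450],None,fx=1.5,fy=1.5)]
cv2.imwrite("pics/cd.png",np.hstack(a))
E
```

```text
C 110 [[285.8, 139.0], [339.3, 141.3], [335.4, 221.1], [285.2, 219.5]]
C 90 [[286.0, 139.3], [339.2, 141.4], [335.2, 220.9], [285.4, 219.3]]
D 110 [[359.7, 139.7], [413.0, 141.6], [404.7, 221.4], [354.6, 219.8]]
D 90 [[359.9, 139.9], [412.8, 141.9], [404.6, 221.1], [354.8, 219.5]]
[5.362e+02 8.350e+01 4.040e+01 2.000e-01]
[533.4  11.6  41.1   0. ]
[4.205e+02 1.600e+01 4.160e+01 1.000e-01]
[422.6  87.6  39.6   0. ]
outline centre [478.2  49.7  40.7] edges [113.7  72.  113.   71.7] dirs [-2.1, -92.2, 177.8, 88.4]
green C [(234, [150.1, 112.2], [146, 91, 9, 43])]
green D [(224, [248.0, 112.2], [245, 91, 7, 43])]
red C [(483, [164.1, 123.6], [157, 106, 15, 36])]
red D [(495, [285.5, 123.7], [279, 106, 14, 36])]
yel C [(2808, [307.2, 124.5], [192, 111, 212, 24]), (116, [112.6, 305.1], [109, 285, 9, 40]), (43, [526.5, 295.0], [523, 288, 7, 15])]
yel D [(2705, [409.4, 125.3], [297, 111, 209, 25]), (122, [112.4, 307.0], [109, 291, 8, 35]), (64, [526.1, 314.7], [522, 305, 9, 21])]
cherry C [(1471, [306.7, 202.2], [270, 165, 83, 60]), (1445, [310.5, 199.3], [289, 172, 45, 45]), (695, [179.9, 123.4], [169, 107, 23, 35]), (596, [312.9, 43.3], [300, 30, 27, 28]), (564, [311.6, 103.0], [297, 89, 28, 28])]
cherry D [(1977, [382.2, 186.8], [339, 135, 90, 91]), (1761, [382.7, 195.2], [359, 160, 48, 58]), (906, [8.1, 228.4], [0, 187, 26, 69]), (594, [422.5, 44.1], [409, 31, 28, 28]), (563, [411.4, 103.8], [397, 90, 29, 29])]
```

Everything fits: outline centre (478.2, 49.7), height 40.7, yaw about −2°. The tab predicted from it is (560, 167), against (561, 165) triangulated from the top and scene views. Now the pick.

```bash
python3 - <<'E'
from meas import *
g=[(lambda o,d:(o,d[0]))(*rays("wrist",[p],campose("wrist",V[k][0]))) for k,p in dict(C=(150.1,112.2),D=(248,112.2)).items()]; print("green",tri(g))
c,s=np.cos(np.radians(-2)),np.sin(np.radians(-2)); print("expected green mid x=87:",478.2+c*87-s*165,49.7+s*87+c*165)
q=down(np.radians(-90+2.2))
env.reach((492.3,-173.6,300),q); env.move_l((492.3,-173.6,160),rate=150); env.hold(.2)
print("descend stop",env.move_l((492.3,-173.6,96),rate=60,f_stop=6), env.read_state()["tool_pos"])
set_gripper(52); env.hold(.2)
s=env.read_state(); print(s["time_s"],s["width"],s["grip_force"],s["force"])
f0=s["force"][2]
env.move_l((492.3,-173.6,130),rate=60); env.hold(.3); s=env.read_state(); print(s["time_s"],s["width"],s["grip_force"],s["force"],s["tool_pos"])
cv2.imwrite("pics/grasp.png",viewer.camera("wrist"))
E
```

```text
green (array([571.27561765, 211.11278167, 144.45106966]), np.float64(0.10687860347541635))
expected green mid x=87: 570.905418906574 211.5632302450332
descend stop False [ 492.54808988 -173.69247152   96.3295202 ]
8.8583 59.53218481815692 30.00012516975403 [-0.23039722  0.02417652  3.39361075]
9.875 59.79574701626055 29.999493062496185 [0.33236435 0.07651844 0.04191976] [ 492.16383003 -173.55804648  129.68359269]
```

View pics/grasp.png

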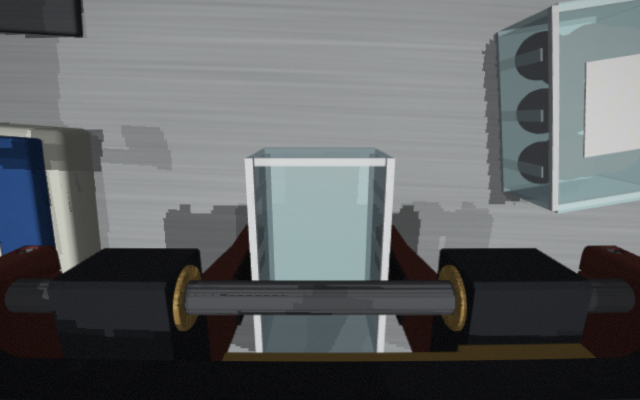

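The punnet is held squarely between the pads, with its far rim at row 160, and the width reads 59.8 mm at 30 N. Next I carry it to the outline and set it down.

```bash
python3 - <<'E'
from h import *
import pickle
q=down(np.radians(-92))
env.move_l((492.3,-173.6,300),rate=180)
env.move_l((478.2,49.7,300),rot=q,rate=180)
env.move_l((478.2,49.7,155),rate=120); env.hold(.3)
print("touch",env.move_l((478.2,49.7,133),rate=15,f_stop=5)); s=env.read_state(); print(s["time_s"],s["tool_pos"],s["width"],s["grip_force"],s["force"])
set_gripper(86); env.hold(.2); print(env.read_state()["force"])
p=s["tool_pos"]
env.move_l((p[0],p[1],330),rate=150)
V={}
for k,pp in dict(E=(470,20,400),F=(470,90,400)).items():
    env.reach(pp,q); env.hold(.2); st=env.read_state(); V[k]=(st,viewer.camera("wrist"))
pickle.dump(V,open("V2.pkl","wb")); print(st["time_s"])
cv2.imwrite("pics/wEF.png",np.hstack([V["E"][1][:,120:520],V["F"][1][:,120:520]]))
E
```

```text
touch True
15.2083 [478.17378171  49.70477928 136.09449824] 59.746466848491124 30.000244081020355 [-0.72056222 -0.38762515  4.14087787]
[-0.32173193 -0.342192    0.57908508]
18.7
```

View pics/wEF.png

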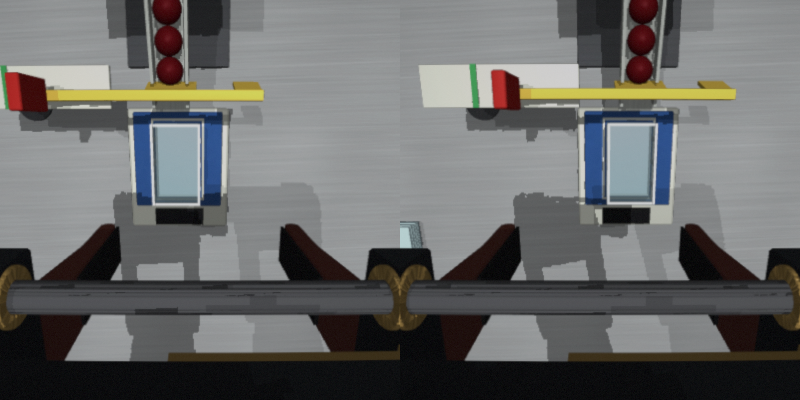

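The punnet stands on the plate, aligned with the outline (E rim corners at roughly (272,122) to (321,206) in full-image pixels), and the cherries are still queued. Next I check those numbers, then do the gate.

```bash
python3 - <<'E'
from meas import *
g=[(lambda o,d:(o,d[0]))(*rays("wrist",[p],campose("wrist",V[k][0]))) for k,p in dict(C=(164.1,123.6),D=(285.5,123.7)).items()]; t=tri(g); print("tab top",t)
V2=pickle.load(open("V2.pkl","rb"))
print("rim",plane("wrist",[(272,122.5),(322,122.5),(320.5,206),(274,206)],91,campose("wrist",V2["E"][0])).round(1).tolist())
tab=t[0]; exp=np.array([560.3,166.9,213])
if np.linalg.norm(tab-exp)>9: raise SystemExit("tab off")
x,y=(tab[:2]+exp[:2])/2; print(x,y)
q=down(np.radians(-92))
env.reach((x,y,370),q); env.move_l((x,y,300),rate=150); env.hold(.2)
print("stop",env.move_l((x,y,253),rate=40,f_stop=6)); s=env.read_state(); print(s["time_s"],s["tool_pos"],s["force"])
set_gripper(5); env.hold(.2); s=env.read_state(); print(s["time_s"],s["width"],s["grip_force"],s["force"],s["tool_pos"])
E
```

```text
tab top (array([560.88346472, 166.36955345, 210.99004073]), np.float64(0.11081275868985725))
rim [[530.4, 73.9, 91.0], [528.2, 14.9, 91.0], [426.0, 20.2, 91.0], [428.0, 78.6, 91.0]]
560.59173236163 166.63477672609838
stop False
21.45 [560.75223497 166.67281108 253.28919789] [-0.1930723   0.10259648  0.30167812]
22.775 12.004714915894438 29.99984622001648 [ 0.25120093  2.18546698 -0.65536102] [560.59386968 166.81055928 252.97522733]
```

The tab is gripped at 12.0 mm, 30 N. Before pulling, a quick check of the punnet's lateral position from pixel profiles.

```bash
python3 - <<'E'
from meas import *
V2=pickle.load(open("V2.pkl","rb"))
for k,xs in dict(E=(258,338),F=(314,394)).items():
    r=V2[k][1][160:167,xs[0]:xs[1]].min(2).mean(0).astype(int); print(k,xs[0],r.tolist())
    c=V2[k][1][110:216,(xs[0]+xs[1])//2-4:(xs[0]+xs[1])//2+4].min(2).mean(1).astype(int); print("col",c[:20].tolist(),c[85:].tolist())
E
```

```text
E 258 [45, 46, 45, 46, 46, 46, 45, 45, 45, 44, 45, 52, 104, 200, 200, 145, 81, 71, 94, 110, 129, 144, 146, 146, 146, 145, 146, 146, 146, 146, 147, 147, 147, 146, 147, 146, 146, 146, 147, 147, 147, 147, 147, 147, 147, 147, 147, 147, 147, 147, 148, 147, 148, 147, 147, 147, 147, 147, 151, 171, 205, 198, 136, 102, 173, 169, 72, 40, 41, 42, 46, 46, 46, 45, 45, 47, 46, 46, 46, 47]
col [101, 81, 33, 21, 21, 22, 21, 31, 74, 96, 85, 52, 43, 105, 175, 205, 194, 168, 153, 151] [134, 108, 82, 82, 82, 73, 69, 98, 174, 203, 175, 133, 96, 53, 20, 13, 13, 13, 13, 13, 13]
F 314 [46, 45, 45, 44, 45, 46, 46, 57, 98, 132, 99, 50, 89, 160, 202, 197, 153, 145, 146, 145, 146, 145, 146, 145, 146, 146, 146, 145, 145, 145, 145, 146, 145, 145, 146, 146, 145, 145, 145, 145, 145, 145, 145, 145, 145, 145, 145, 146, 145, 145, 145, 145, 145, 139, 117, 101, 78, 68, 79, 122, 194, 193, 136, 60, 45, 45, 45, 45, 45, 44, 44, 46, 45, 45, 45, 49, 83, 152, 196, 197]
col [83, 40, 21, 22, 21, 21, 27, 59, 87, 84, 53, 39, 94, 166, 201, 192, 167, 152, 150, 149] [114, 86, 80, 81, 72, 71, 110, 176, 200, 171, 152, 148, 102, 39, 20, 22, 20, 21, 19, 20, 20]
```

```bash
python3 - <<'E'
from meas import *
V2=pickle.load(open("V2.pkl","rb"))
a=plane("wrist",[(320.8,163)],91,campose("wrist",V2["E"][0]))[0]; b=plane("wrist",[(325.9,163)],91,campose("wrist",V2["F"][0]))[0]
u=np.array([.9994,-.0349]);v=np.array([.0349,.9994]);c=np.array([478.2,49.7])
for n,p in(("right",a),("left",b)): print(n,"station xy",(p[:2]-c)@u,(p[:2]-c)@v)
for n,k,px in(("far","E",(298,122.8)),("near","E",(298,206.3)),("far","F",(354,121.8)),("near","F",(354,205.5))):
    p=plane("wrist",[px],91,campose("wrist",V2[k][0]))[0]; print(n,((p[:2]-c)@u).round(1))
E
```

```text
right station xy 3.1488709050533337 -31.678781232960198
left station xy 1.8150869446569033 31.036433291986018
far 50.9
near -51.5
far 50.8
near -52.0
```

The punnet is centred to within 1 mm. Now pull the gate.

```bash
python3 - <<'E'
from h import *
import pickle
t=np.array([562.2,211.7,253])
env.move_l(t,rate=50); env.hold(2.5)
s=env.read_state(); print(s["time_s"],s["width"],s["grip_force"],s["force"],s["tool_pos"])
W=viewer.camera("wrist"); T=viewer.camera("top"); S=viewer.camera("scene"); pickle.dump((s,W,T,S),open("V3.pkl","wb"))
cv2.imwrite("pics/end.png",np.vstack([np.hstack([cv2.resize(T[130:260,220:350],(400,400),interpolation=2),cv2.resize(S[160:260,260:360],(400,400),interpolation=2)]),cv2.resize(W[:,:],(800,500))])[:, :][:900])
cv2.imwrite("pics/end.png",cv2.resize(cv2.imread("pics/end.png"),(533,600)))
E
```

```text
26.325 11.720750694580971 30.005346536636353 [ 0.145533   -7.39440457  0.93191245] [562.18426882 210.62977653 252.94430424]
```

View pics/end.png

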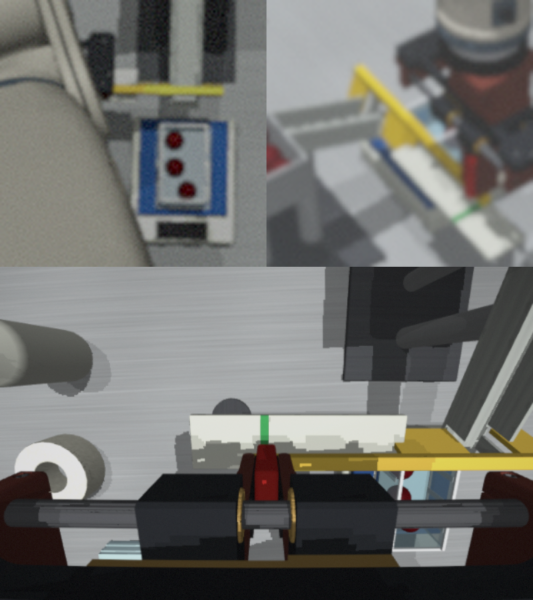

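All three cherries lie in the punnet, seen in the top view at about (175,140), (175,167) and (187,189). The punnet is still inside the outline and the tab is over the green line. The tab sits about 1 mm short, so I nudge it and sign off.

```bash
python3 - <<'E'
from h import *
env.move_l((562.2,212.6,253),rate=10); env.hold(.5)
s=env.read_state(); print(s["time_s"],s["tool_pos"],s["width"],s["force"])
print(workorder.sign_off())
E
```

```text
27.225 [562.23309163 211.54971084 252.97912384] 11.752338677731636 [-0.17127242 -7.38911647  0.72024076]
the job is handed in; nothing more can be done
None
```

The job is handed in at about 27 s: the punnet stands inside the white outline with all three cherries in it, and the gripper is still holding the gate tab over the green line.

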